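Close up a row of slide cartons and lock the sliding stop

ROBOT

A 6-joint arm with a two-finger parallel gripper is mounted at the origin on a cart in front of the work surface, level with it; the furniture and walls round the work are solid. World frame = base frame: x ahead of the robot, y to its left, z up, the work surface at z = 0. Lengths are in m, angles in rad, forces in N, time in s.
With the tool pointing down it reaches from about 0.225 to 0.875 m from the base axis. Payload 3.4 kg.
Tool frame: the origin (TCP) lies midway between the tips of the shut fingers; the grasp point (between the pads) lies 19 mm behind it (pinch_z is the distance from the TCP to the grasp point, in m); z points along the fingers, y is the line along which they close (so a half turn about z gives the same grasp; the last joint's range is limited). The gripper opens to 85 mm and grips with 20 to 120 N. Pads are 22 mm wide; open, the fingers measure 114 mm over their backs; the gripper's body (76 mm by 85 mm) begins 54 mm behind the grasp point. The pads swing forward as they close: fully open they stand 13 mm farther back than shut.
Start: joints at [1.067, 0.276, 1.505, -0, 1.361, -0.121], TCP at [0.215, 0.533, 0.231] pointing down, gripper open.
Joint ranges: [-2.89, 2.89], [-0.75, 2.08], [0.22, 2.7], [-1.18, 4.32], [0.11, 2.71], [-2.7, 2.7]. Speed limits (rad/s): [2.57, 2.57, 3.14, 3.14, 3.14, 3.14].

INTERFACE

Orientations are given as a unit quaternion [w, x, y, z].
In Python, from rig import get_state, get_image, sign_off, pinch_z gives the robot as it stands.
- The arm moves only by the tool send_rows, never from a script. Its argument "steps" is one flat list of numbers, 5 for each row, row after row: the gripper's target within -1 to 1 (fully open at 1, half-way at 0, shut at -1), then the shift along the tool's x, y, z in cm, then the turn about the tool's z in degrees. In form: [gripper, x, y, z, roll, gripper, x, y, z, roll, ...]. A call has 1 to 12 rows; each row shifts and turns the commanded pose from where the row before left it, along the tool's axes as they then stand; what a row does not reach is not made up. A row lasts 1/10 s, in which the tool goes at most 50 mm and 8.59 degrees, less where a joint would pass 70% of its speed; a pose out of reach is approached as far as the arm can. A call is refused whole if a number of a shift passes 5 or a number of a turn 8.59, either way. A call with a gripper value outside its range is refused whole. The fingers move at their own pace and stop on an object; "newtons" is the grip in N (left out, the last holds). Time passes only in rows, so rows that do not move let the fingers close. It gives the time, the measured TCP pose, the force, the opening and the grip force at its end, in the units of the state.
- get_state(): the state, without advancing time (a new reading comes with each control period).
- get_image(name): name is "scene" or "top" or "wrist"; returns a dict with "color" (400x640x3 uint8, red, green, blue), "mtx" (3x3 intrinsics, pixels), "T" (4x4, takes a point from camera to world coordinates); the wrist camera has in their place "mount" (4x4, takes a point from camera to tool coordinates, whose origin is the TCP and whose axes are the flange's). Camera axes: x right, y down, z forward; pixel columns grow to the right and rows downward; lengths in m; the calibration is good to about 2 mm. A picture is of the moment at which its call begins: read the wrist's pose just before it. There is no depth.
- sign_off(): hands the job in; it is judged then, once.
The state is a dict: "clock": time; "qpos": joint angles; "qd": joint speeds; "effort": joint torques, N m; "position": TCP position; "ee_rot": TCP orientation; "contact_force": force on the tool from outside, world axes, zero at the start; "moment": the same for the moment, N m; "width": finger opening in m; "gripper_force": force on a finger pad.
Only numpy, scipy, OpenCV 4.12 (cv2) and the standard library are available. Lean on these libraries where they do the work, as an engineer would, in place of code of your own. Each camera call takes 0.05 s, during which the arm holds its last target. There are 200 camera calls.

TASK

The three boxes stand loosely in the grey file tray. Turn the black clamp knob to free the blue sliding stop, push the stop along its rail until the boxes have closed up and press the orange sprung plate at the far end in by about half its travel (7 mm), and lock the knob fully again so that the stop alone keeps the row under spring pressure. Do not crush the boxes by driving the plate hard against its end, keep them lying flat, and leave the other things alone.

Things in the scene. Friction and masses are not known exactly. Their poses are not given: they have to be found in the camera images.
- tray: fixed grey file tray, 170 x 450 mm. Origin: on the worktop under the middle of the box channel; z up, y along the channel towards the orange end plate, x across it towards the rear rail. Floor 8 mm high; front lip 18 mm high at x = -67 mm; rear beam with steel rail strip on top at x = 77 mm, 50 mm high, y = -220 to +230 mm.
- channel (a point): middle of the channel floor, axes as the tray's. The orange sprung plate (112 mm wide, top 55 mm above the worktop) stands across the channel somewhere between y = +145 and +185 mm; where exactly is not measured. It yields towards +y: 3.6 N to start it, then 0.9 N per mm, 14 mm of travel to its hard end. The row of boxes is 208 mm long when closed up.
- sliding_stop: blue stop on the rear rail: upright plate 118 mm across the channel, 6 mm thick, top 59 mm above the worktop, and a 46 x 50 x 28 mm clamp block over the rail, top 81 mm above the worktop. Axes as the tray's. Origin: worktop level, middle of the channel, in the plane of the pushing face, which looks to +y. Slides along y only, from y = -165 to 0 mm in the tray's frame.
- stop_face (a point): centre of the stop's pushing face, 36 mm above the worktop. Free, the stop drags with about 1 to 2 N; locked, it holds more than 20 N. Each box that it pushes adds 0.4 to 1.4 N of drag, 4 N at most for all three, so a push on the knob feels up to 6 N before the end plate is met; a steady 11 to 14 N means that the plate is well pressed in. More than 25 N on a box would crush it.
- knob_grip (a point): where to pinch the black bar knob: on its axis, 13 mm below the bar's top. z: the knob's axis, outward, leaning 28 degrees from vertical to tray -x. x: along the bar, 44 mm long (x), 14 mm thick (y: pinch here), 37 mm high (24 mm below to 13 mm above the point); a round flange 36 mm wide lies under the bar. About 125 mm above the worktop, 25 mm behind the pushing face. Turns with the knob.
- clamp_knob (a joint): turn of the clamp knob, rad. 0: fully locked (end of the screw). Grows as it is turned anticlockwise, looking down on the knob along its axis; limit 1.25. The clamp bites below 0.55; above it the stop runs free. Turning takes about 0.18 N m when free, rising to about 0.35 N m near 0. It stays where it is left.
- cover_a: white and blue cover glass carton, 75 x 105 x 45 mm, loose, 0.09 to 0.17 kg. Origin at the centre of its underside; its sides stand turned by -0.14 rad about z from its x, y axes. Its 75 mm side lies along the channel. The order of the three boxes in the row varies, with gaps between them.
- cover_b: white and blue cover glass carton, 70 x 98 x 40 mm, loose, 0.08 to 0.15 kg. Origin at the centre of its underside; its sides stand turned by +0.07 rad about z from its x, y axes. Its 70 mm side lies along the channel.
- slide_pack: grey wrapped pack of slides, 63 x 83 x 32 mm, loose, 0.1 to 0.2 kg. Origin at the centre of its underside; its sides stand turned by -0.10 rad about z from its x, y axes. Its 63 mm side lies along the channel.
- dropper_bottle: bystander: amber dropper bottle, 28 mm wide, 94 mm high, origin at the centre of its foot.
- tape_roll: bystander: roll of masking tape lying flat, 81 mm wide, 19 mm high, origin at the centre of its underside.
- pot_small: bystander: small white pot with green cap, 48 mm wide, 52 mm high, origin at the centre of its foot.
- forceps_b: bystander: fine steel forceps lying on the worktop, 112 mm long, origin at the middle of the underside.

How it is judged:
On the way, in this order (a step that is already met when the one before it is completed fails the run):
1. the clamp is freed (knob above 0.6 rad) (value of joint clamp_knob above 0.6 rad), for 0.1 s.
2. with the clamp free (knob above 0.5 rad), the stop presses the row with more than 5 N (value of joint clamp_knob above 0.5 rad and (contact force between sliding_stop and cover_a above 5 N or contact force between sliding_stop and cover_b above 5 N or contact force between sliding_stop and slide_pack above 5 N)), for 0.15 s.
At the end, for the whole second after the job is handed in: The knob is locked (below 0.25 rad), the stop by itself presses on the box next to it with more than 4 N, and the three boxes lie flat on the tray floor (tilt under 0.1 rad, not raised more than 6 mm), at rest (value of joint clamp_knob below 0.25 rad and (contact force between sliding_stop and cover_a above 4 N or contact force between sliding_stop and cover_b above 4 N or contact force between sliding_stop and slide_pack above 4 N) and angle between each of cover_a, cover_b, slide_pack's own z axis and vertical below 0.1 rad and height (world z) of each of cover_a, cover_b, slide_pack below 0.014 m and linear speed of each of cover_a, cover_b, slide_pack below 0.01 m/s); the robot touches nothing.
It fails at once if a box is crushed: the stop presses on it with more than 25 N (contact force between sliding_stop and cover_a above 25 N or contact force between sliding_stop and cover_b above 25 N or contact force between sliding_stop and slide_pack above 25 N).
It fails at once if a bystander is moved more than 30 mm (distance of any of dropper_bottle, tape_roll, pot_small, forceps_b from where it was at the start of the episode above 0.03 m).
It also fails if it takes over 51 s, if anything falls off the work surface, if the arm or the gripper's body presses on something with over 40 N, if the wrist force passes 120 N, or if a joint passes its speed limit or range.

## Working session

There is one attempt and no reset: what is moved stays moved. The work goes in short steps, Python scripts to look and compute and a tool call to move; the robot and the scene stay as the last step left them, time stands still between calls to the robot, and variables do not carry over. Pictures are saved under pics/ and viewed, at most 10 in all, crops included, and the job is handed in when it is done.

Besides the shell and the picture viewer there is one more tool, called after "Call:" as name(argument=value, ...) on one line, values as JSON. send_rows: Moves the arm, as the interface text tells. Its arguments: {"type":"object","properties":{"steps":{"type":"array"},"newtons":{"type":"number"}},"required":["steps"]}

```bash
mkdir -p pics
cat > h.py <<'E'
import numpy as np, cv2
from rig import get_state,get_image,sign_off,pinch_z
from scipy.spatial.transform import Rotation as R
def Rq(q): return R.from_quat([q[1],q[2],q[3],q[0]]).as_matrix()
def cam(n):
    s=get_state(); d=get_image(n)
    if n=="wrist":
        T=np.eye(4);T[:3,:3]=Rq(s["ee_rot"]);T[:3,3]=s["position"];d["T"]=T@d["mount"]
    return d
def ray(d,uv):
    v=np.linalg.inv(d["mtx"])@[uv[0],uv[1],1.]; return d["T"][:3,3],d["T"][:3,:3]@v
def onz(d,uv,z):
    o,v=ray(d,uv); return o+v*(z-o[2])/v[2]
def proj(d,p):
    q=np.linalg.inv(d["T"])@np.append(p,1.);q=d["mtx"]@q[:3];return q[:2]/q[2]
def tri(d1,u1,d2,u2):
    A=np.zeros((3,3));b=np.zeros(3)
    for d,u in((d1,u1),(d2,u2)):
        o,v=ray(d,u);v=v/np.linalg.norm(v);M=np.eye(3)-np.outer(v,v);A+=M;b+=M@o
    return np.linalg.solve(A,b)
def save(d,n): cv2.imwrite("pics/"+n,d["color"][:,:,::-1])
E
python3 - <<'E'
from h import *
s=get_state();print(s)
print(pinch_z if not callable(pinch_z) else pinch_z())
for n in("scene","top"):
    d=cam(n);save(d,n+".png");print(n,d["T"].round(3).tolist(),d["mtx"].tolist())
E
```

```text
{'clock': 0.0, 'qpos': array([ 1.06700696e+00,  2.76589397e-01,  1.50618279e+00, -4.44844884e-06,
        1.36067272e+00, -1.20989197e-01]), 'qd': array([ 0.00104411,  0.00121619, -0.00188715,  0.00068104,  0.00071299,
       -0.0011633 ]), 'effort': array([ 5.36019706e-04, -4.16772366e+01, -2.45806700e+01, -4.01879106e-04,
        1.11515424e-02, -2.55236046e-05]), 'position': array([0.21450945, 0.53290194, 0.23042311]), 'ee_rot': array([-2.82560095e-04,  1.90233059e-01,  9.81738522e-01, -8.81973238e-04]), 'contact_force': array([ 0.1413123 ,  0.13510197, -0.51354632]), 'moment': array([-0.01730232, -0.03410527, -0.05186149]), 'gripper_force': 0.0, 'width': 0.08562115221865332}
0.0187
scene [[0.794, -0.485, 0.365, 0.063], [-0.607, -0.626, 0.49, -0.607], [-0.009, -0.611, -0.792, 1.093], [0.0, 0.0, 0.0, 1.0]] [[506.3927096909357, 0.0, 320.3202142847661], [0.0, 506.3927096909357, 199.00306549102635], [0.0, 0.0, 1.0]]
top [[0.037, -0.977, 0.208, 0.182], [-0.999, -0.036, 0.011, 0.019], [-0.003, -0.208, -0.978, 1.592], [0.0, 0.0, 0.0, 1.0]] [[514.2601874942263, 0.0, 324.7207438054909], [0.0, 514.2601874942263, 203.01301114619983], [0.0, 0.0, 1.0]]
```

View pics/scene.png

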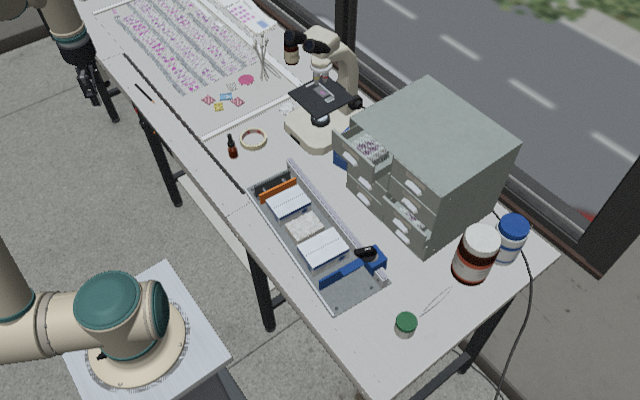

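View pics/top.png

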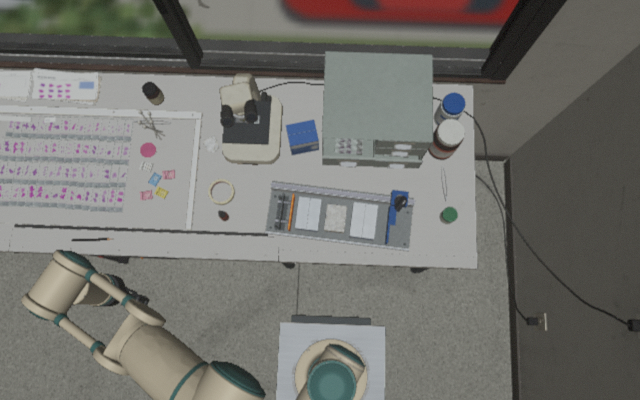

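The scene view shows the tray running along world y. The blue stop and black knob are at the right end (scene ~(370,255), top ~(400,202)), and the orange plate is at the left (top ~(292,211)). The cabinet stands behind. I'll zoom in on both.

Run:
```python
from h import *
a=cv2.imread("pics/scene.png")[150:320,230:400];b=cv2.imread("pics/top.png")[170:260,255:425]
a=cv2.resize(a,(595,595),interpolation=cv2.INTER_CUBIC)
cv2.imwrite("pics/z1.png",a)
cv2.imwrite("pics/z2.png",cv2.resize(b,(790,418),interpolation=cv2.INTER_CUBIC))
```

```text
(no output)
```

View pics/z1.png

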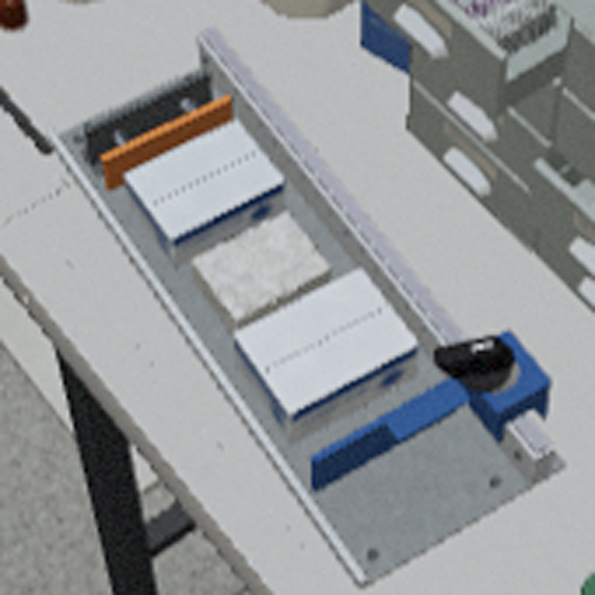

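View pics/z2.png

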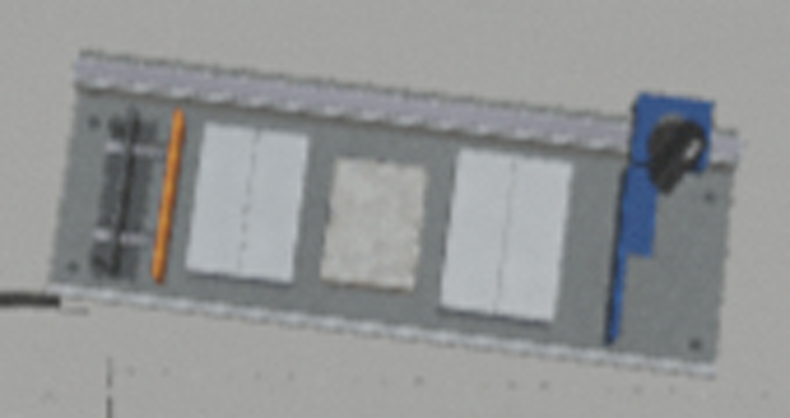

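Run:
```python
from h import *
s=cam("scene");t=cam("top")
T=lambda x,y:(255+x/4.647,170+y/4.647); S=lambda x,y:(230+x/3.5,150+y/3.5)
def pr(n,p):print(n,(np.array(p)*1000).round(1))
for n,p,z in[("railL",(80,52),.05),("railR",(740,132),.05),("lipL",(50,288),.018),("lipR",(715,372),.018),("orA",(178,110),.055),("orB",(158,278),.055),("stA",(626,180),.059),("stB",(611,340),.059)]: pr("T "+n,onz(t,T(*p),z))
for n,p,z in[("lipL",(55,135),.018),("lipR",(365,580),.018),("railL",(205,33),.05),("orA",(232,98),.055),("orB",(103,157),.055),("stA",(462,380),.059),("stB",(312,460),.059),("white near end c",(236,328),.053),("wne",(290,412),.053),("wnr",(415,350),.053)]: pr("S "+n,onz(s,S(*p),z))
pr("knob c",tri(s,S(476,352),t,T(680,152)))
pr("knob a",tri(s,S(440,355),t,T(660,185)));pr("knob b",tri(s,S(510,345),t,T(697,128)))
pr("kn T",onz(t,T(680,152),.135));pr("kn S",onz(s,S(476,352),.135))
```

```text
T railL [572.1 201.2  50. ]
T railR [ 533.6 -237.8   50. ]
T lipL [417.7 215.5  18. ]
T lipR [ 377.9 -226.8   18. ]
T orA [533.8 133.6  55. ]
T orB [421.3 141.   55. ]
T stA [ 496.6 -161.9   59. ]
T stB [ 391.  -153.4   59. ]
S lipL [419.7 211.   18. ]
S lipR [ 380.1 -228.4   18. ]
S railL [558.6 201.7  50. ]
S orA [534.  130.5  55. ]
S orB [424.4 142.9  55. ]
S stA [ 509.7 -169.4   59. ]
S stB [ 392.8 -155.6   59. ]
S white near end c [415.3 -39.   53. ]
S wne [ 405.  -115.3   53. ]
S wnr [ 502.2 -128.8   53. ]
knob c [ 501.6 -187.5  125.9]
knob a [ 480.7 -175.3  126.9]
knob b [ 518.2 -198.2  130.4]
kn T [ 500.  -186.4  135. ]
kn S [ 497.1 -191.3  135. ]
```

Call:
send_rows(steps=[1,-3.27,-3.53,0,0,1,-3.27,-3.53,0,0,1,-3.27,-3.53,0,0,1,-3.27,-3.53,0,0,1,-3.27,-3.53,0,0,1,-3.27,-3.53,0,0,1,-3.27,-3.53,0,0,1,-3.27,-3.53,0,0])

```text
clock: 1.0
position: [0.3521, 0.172, 0.2314]
ee_rot: [0.0, 0.19, 0.982, 0.0]
contact_force: [0.9, -0.8, 0.1]
width: 0.0853
gripper_force: 0.0
```

Call:
send_rows(steps=[1,-3.27,-3.53,0,0,1,-3.27,-3.53,0,0,1,-3.27,-3.53,0,0,1,-3.27,-3.53,0,0,1,-3.27,-3.53,0,0,1,-3.27,-3.53,0,0,1,-3.27,-3.53,0,0,1,-3.27,-3.53,0,0,1,0,0,0,8.5,1,0,0,0,0,1,0,0,0,0])

```text
clock: 2.1
position: [0.4887, -0.1854, 0.2309]
ee_rot: [-0.001, 0.261, 0.965, 0.0]
contact_force: [-0.9, -1.2, -0.6]
width: 0.0855
gripper_force: 0.0
```

Run:
```python
from h import *
s=get_state();print(s["position"],s["ee_rot"],s["qpos"],s["clock"])
d=cam("wrist");save(d,"w1.png");print(d["mount"].round(3).tolist(),d["mtx"][0,0])
print(proj(d,[.5,-.187,.125]))
```

```text
[ 0.48865967 -0.1854232   0.23094305] [-5.96588618e-04  2.61117512e-01  9.65306763e-01  3.76954671e-04] [-4.96168333e-01  1.97921183e-01  1.61287154e+00  4.72786620e-04
  1.33213451e+00 -1.53871720e+00] 2.1
[[-0.0, -0.963, -0.27, 0.068], [1.0, -0.0, 0.001, 0.0], [-0.001, -0.27, 0.963, -0.142], [0.0, 0.0, 0.0, 1.0]] 308.9341705885613
[324.40323054 206.53875273]
```

View pics/w1.png

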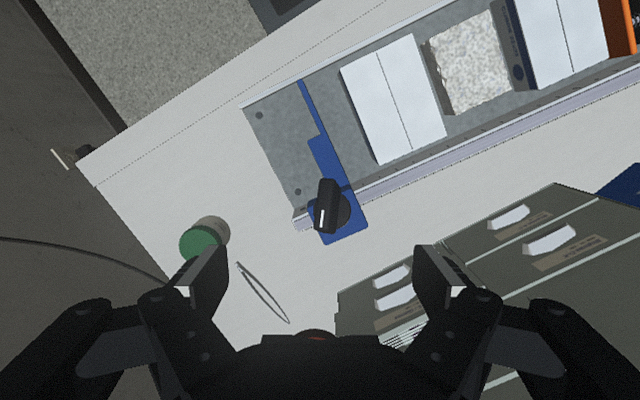

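The wrist view shows the knob bar at about (326,205), near the predicted (324,207), with the bar running roughly along image rows. The cabinet drawers are at the lower right, so I'll check clearance there while zooming on the knob.

Run:
```python
from h import *
d=cam("wrist");s=cam("scene");t=cam("top")
z=d["color"][160:260,270:390,::-1];cv2.imwrite("pics/w1z.png",cv2.resize(z,(720,600),interpolation=cv2.INTER_CUBIC))
for u in[(425,255),(345,190),(352,185)]:print("cab S",onz(s,u,0).round(3))
for u in[(323,166),(420,166)]:print("cab T z0,z.15",onz(t,u,0).round(3),onz(t,u,.15).round(3))
for u in[(335,293),(345,410-15)]:print("cab W",onz(d,u,0).round(3),onz(d,u,.1).round(3))
# predicted bar for psi
th=-.0888;RT=R.from_euler('z',th).as_matrix();g=RT@[.051,-.172,0]+[.466,-.013,.125]
print("g",g,proj(d,g))
```

```text
cab S [ 0.667 -0.233  0.   ]
cab S [0.64  0.052 0.   ]
cab S [0.667 0.054 0.   ]
cab T z0,z.15 [0.641 0.047 0.   ] [0.598 0.044 0.15 ]
cab T z0,z.15 [ 0.652 -0.264  0.   ] [ 0.608 -0.238  0.15 ]
cab W [ 0.65  -0.255  0.   ] [ 0.591 -0.227  0.1  ]
cab W [ 0.813 -0.329  0.   ] [ 0.71  -0.281  0.1  ]
g [ 0.50154552 -0.18884515  0.125     ] [323.09097774 209.13858515]
```

View pics/w1z.png

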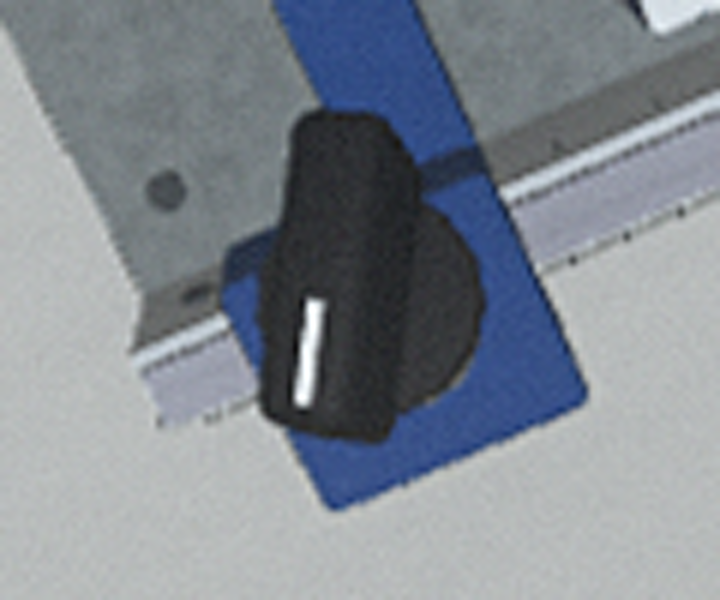

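Run:
```python
from h import *
d=cam("wrist")
P=lambda x,y:(270+x/6,160+y/6)
RT=R.from_euler('z',-.0888).as_matrix()
n=RT@[-np.sin(.4887),0,np.cos(.4887)]
c=onz(d,P(325,270),.1365);g=c-.013*n
def onpl(u):
    o,v=ray(d,u);return o+v*(n@(c-o))/(n@v)
for a,b in[((317,300),(302,403)),((293,125),(265,400)),((335,112),(310,430))]:
    q=onpl(P(*a))-onpl(P(*b));print("len",np.linalg.norm(q),"heading",np.degrees(np.arctan2(-q[1],-q[0])))
    l=RT.T@-q; e=[np.cos(.4887)*l[0]+np.sin(.4887)*l[2],l[1]];psi=np.degrees(np.arctan2(e[1],e[0]));print("psi",psi)
print("g",g.round(4))
for psi in np.radians([-24,-20,0,30,37]):
    y=RT@[-np.sin(psi)*np.cos(.4887),np.cos(psi),-np.sin(psi)*np.sin(.4887)];print(np.degrees(psi).round(),"y heading",np.degrees(np.arctan2(y[1],y[0])).round(1),"tilt",np.degrees(np.arcsin(y[2])).round(1))
e=get_state();Re=Rq(e["ee_rot"]);print("tool y heading",np.degrees(np.arctan2(Re[1,1],Re[0,1])));print("shift cm",Re.T@(g+[0,0,.004-pinch_z]-e["position"])*100)
```

```text
len 0.013840371374252723 heading -39.428112513657574
psi -31.098916632349166
len 0.03748785706118282 heading -36.55332996768677
psi -28.383991522924436
len 0.043025506783930544 heading -35.357145182038934
psi -27.262771783900984
g [ 0.5022 -0.1851  0.125 ]
-24.0 y heading 63.5 tilt 11.0
-20.0 y heading 67.1 tilt 9.2
0.0 y heading 84.9 tilt 0.0
30.0 y heading 111.9 tilt -13.6
37.0 y heading 118.5 tilt -16.4
tool y heading 59.695330398962234
shift cm [-1.13595679  0.65880112 12.12629754]
```

Call:
send_rows(steps=[1,-1.24,0.49,1,0,1,0,0,3,0,1,0,0,3,0,1,0,0,2.5,0,1,0,0,1.5,0,1,0,0,1.1,0,1,0,0,0,0,1,0,0,0,0], newtons=40)

```text
clock: 3.15
position: [0.503, -0.1881, 0.1105]
ee_rot: [0.0, 0.262, 0.965, -0.0]
contact_force: [-0.6, -0.5, -0.4]
width: 0.0854
gripper_force: 0.0
```

Run:
```python
from h import *
s=get_state();print(s["position"],s["ee_rot"],s["contact_force"],s["moment"],s["qpos"][5])
d=cam("wrist");save(d,"w2.png")
```

```text
[ 0.50302787 -0.18809061  0.11045352] [ 3.63676924e-04  2.62275702e-01  9.64992914e-01 -1.54222515e-05] [-0.64658056 -0.51699313 -0.39970825] [-0.01731472 -0.03992358 -0.00122116] -1.5276091869735122
```

View pics/w2.png

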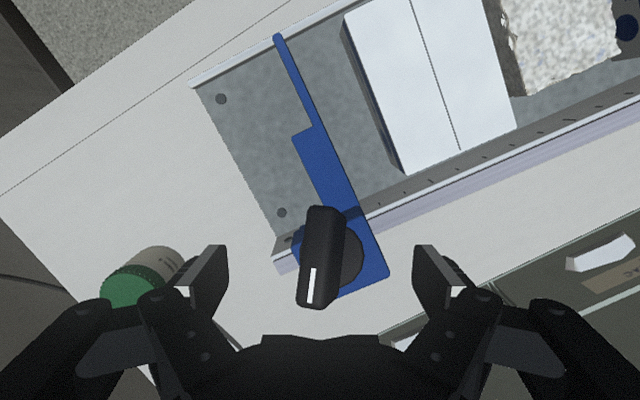

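The knob bar, at about (322,255), sits centred between the pads and lines up with them, so I'll close the gripper.

Call:
send_rows(steps=[-1,0,0,0,0,-1,0,0,0,0,-1,0,0,0,0,-1,0,0,0,0,-1,0,0,0,0,-1,0,0,0,0,-1,0,0,0,0,-1,0,0,0,0], newtons=40)

```text
clock: 4.0
position: [0.503, -0.1871, 0.1109]
ee_rot: [0.001, 0.263, 0.965, 0.001]
contact_force: [-0.1, 3.6, 5.4]
width: 0.017
gripper_force: 38.8
```

Run:
```python
from h import *
s=get_state();print(s["position"],s["contact_force"],s["moment"],s["width"],s["gripper_force"])
```

```text
[ 0.50299689 -0.18709606  0.11093881] [-0.08312777  3.60304555  5.36717081] [ 1.30816431 -0.43677635  0.35150708] 0.017019468490663346 38.812673133797944
```

Call:
send_rows(steps=[-1,0,0,0,-4,-1,0,0,0,-4,-1,0,0,0,-4,-1,0,0,0,-4,-1,0,0,0,-4,-1,0,0,0,0])

```text
clock: 4.6
position: [0.5032, -0.1865, 0.1111]
ee_rot: [0.001, 0.091, 0.996, 0.001]
contact_force: [1.2, 5.4, 8.0]
width: 0.0137
gripper_force: 38.9
```

Run:
```python
from h import *
s=get_state();print(s["position"],s["contact_force"],s["moment"],s["width"],s["gripper_force"],s["qpos"])
```

```text
[ 0.50319066 -0.18646731  0.1110965 ] [1.24623371 5.35132743 7.97199666] [ 1.44487944 -0.47908718  0.32237314] 0.013710971130600345 38.92123997211456 [-0.48693734  0.31478187  1.77099273  0.00397179  1.05511016 -1.87789777]
```

Call:
send_rows(steps=[-1,0,0,0,-4,-1,0,0,0,-4,-1,0,0,0,-4,-1,0,0,0,-4,-1,0,0,0,-4,-1,0,0,0,-4,-1,0,0,0,-4,-1,0,0,0,-4,-1,0,0,0,0,-1,0,0,0,0])

```text
clock: 5.6
position: [0.5028, -0.1906, 0.1114]
ee_rot: [0.0, -0.186, 0.983, -0.003]
contact_force: [-2.2, 1.6, 5.1]
width: 0.0134
gripper_force: 113.0
```

Run:
```python
from h import *
s=get_state();print(s["position"],s["contact_force"],s["moment"],s["width"],s["gripper_force"],s["qpos"][5])
d=cam("wrist");save(d,"w3.png")
```

```text
[ 0.50279812 -0.19063488  0.11142284] [-2.1909571   1.55834371  5.09003842] [-2.60777795 -0.03503318 -1.50154189] 0.013378427138102925 113.02080544643104 -2.4307370633534973
```

View pics/w3.png

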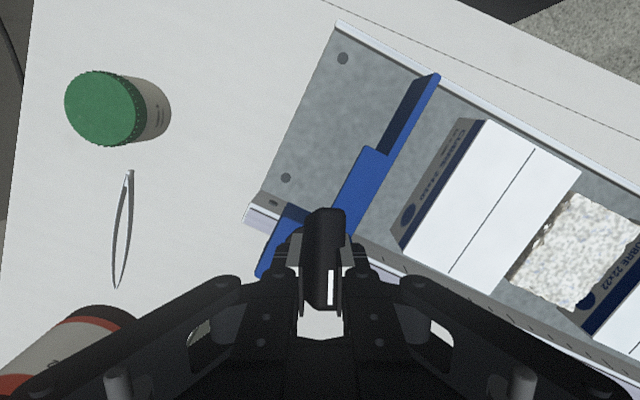

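The knob has turned with the grip and the stop is free. The high moment suggests it is near its end stop, so I'll ease back slightly.

Call:
send_rows(steps=[-1,0,0,0,4,-1,0,0,0,4,-1,0,0,0,0,-1,0,0,0,0])

```text
clock: 6.05
position: [0.5027, -0.1904, 0.1114]
ee_rot: [0.001, -0.117, 0.993, -0.003]
contact_force: [-2.3, 0.9, 5.8]
width: 0.0133
gripper_force: 87.4
```

Run:
```python
from h import *
s=get_state();print(s["position"],s["contact_force"],s["moment"],s["width"],s["gripper_force"],s["qpos"][5])
Re=Rq(s["ee_rot"]);print(Re.round(4).tolist());v=np.array([.0885,.9961,0]);print("per cm of tray y:",Re.T@v)
```

```text
[ 0.50274677 -0.19040676  0.11135424] [-2.27323172  0.9143703   5.75697635] [-1.82583155  0.02523903 -0.99565066] 0.013320555754700363 87.37523356976453 -2.2924622180195673
[[-0.9725, -0.2331, 0.0018], [-0.2331, 0.9724, -0.0055], [-0.0004, -0.0058, -1.0]]
per cm of tray y: [-0.31824553  0.94801816 -0.00536715]
```

Call:
send_rows(steps=[-1,0,0,0,4,-1,0,0,0,4,-1,0,0,0,4,-1,0,0,0,0,-1,0,0,0,0])

```text
clock: 6.55
position: [0.5024, -0.1898, 0.1112]
ee_rot: [0.0, -0.014, 1.0, -0.002]
contact_force: [-1.9, -1.3, 6.5]
width: 0.0135
gripper_force: 49.2
```

Run:
```python
from h import *
s=get_state();print(s["position"],s["contact_force"],s["moment"],s["width"],s["gripper_force"],s["qpos"][5])
Re=Rq(s["ee_rot"]);v=np.array([.0885,.9961,0]);print("per cm of tray y:",Re.T@v)
```

```text
[ 0.5023594  -0.18977377  0.11120327] [-1.85423588 -1.31985516  6.5429123 ] [-0.67804195  0.2371891  -0.40319559] 0.013459805150911578 49.21927964525821 -2.084701547125722
per cm of tray y: [-0.11543795  0.9933312  -0.00382996]
```

```bash
cat > mk.py <<'E'
from h import *
RT=R.from_euler('z',-.0888).as_matrix();A=.4887
n=RT@[-np.sin(A),0,np.cos(A)]
def psi(d,g,img=None):
    c=np.array(g)+.013*n
    img=d["color"] if img is None else img
    u0,v0=proj(d,c).astype(int)
    y0,x0=v0-45,u0-40
    m=(img[y0:v0+70,x0:u0+40].min(2)>190).astype(np.uint8)
    k,l,st,ce=cv2.connectedComponentsWithStats(m)
    out=[]
    for i in range(1,k):
        if st[i,4]<25 : continue
        ys,xs=np.nonzero(l==i)
        (cx,cy),(w,h),an=cv2.minAreaRect(np.c_[xs,ys].astype(np.float32))
        vx,vy,px,py=cv2.fitLine(np.c_[xs,ys].astype(np.float32),cv2.DIST_L2,0,.01,.01).ravel()
        L=max(w,h)/2
        a=(px+x0-vx*L,py+y0-vy*L);b=(px+x0+vx*L,py+y0+vy*L)
        q=[]
        for u in(a,b):
            o,v=ray(d,u);q.append(o+v*(n@(c-o))/(n@v))
        q=RT.T@(q[1]-q[0])
        if q[0]<0:q=-q
        out.append((st[i].tolist(),round(min(w,h),1),(np.linalg.norm(q)*1000).round(1),np.degrees(np.arctan2(q[1],np.cos(A)*q[0]+np.sin(A)*q[2])).round(1)))
    return out
def pose(d,p,q):
    T=np.eye(4);T[:3,:3]=Rq(np.array(q)/np.linalg.norm(q));T[:3,3]=p;d=dict(d);d["T"]=T@d["mount"];return d
if __name__=="__main__":
    d=cam("wrist");save(d,"w4.png")
    L=lambda f:cv2.imread("pics/"+f)[:,:,::-1]
    print("w1",psi(pose(d,[.48866,-.18542,.23094],[-6e-4,.2611,.9653,4e-4]),[.502,-.187,.125],L("w1.png")))
    print("w2",psi(pose(d,[.50303,-.18809,.11045],[4e-4,.26228,.96499,0]),[.502,-.187,.125],L("w2.png")))
    print("w3",psi(pose(d,[.5028,-.19063,.11142],[0,-.186,.983,-.003]),[.502,-.189,.125],L("w3.png")))
    print("now",psi(d,[.502,-.189,.125]))
E
python3 mk.py
```

```text
w1 [([38, 49, 4, 17, 36], 2.0, np.float64(13.0), np.float64(-30.9))]
w2 [([33, 51, 9, 35, 155], 4.3, np.float64(13.7), np.float64(-30.0))]
w3 [([2, 49, 7, 9, 31], 6.0, np.float64(3.2), np.float64(50.9)), ([53, 49, 7, 9, 33], 4.6, np.float64(4.1), np.float64(-6.1)), ([39, 52, 5, 35, 157], 4.0, np.float64(13.5), np.float64(21.8)), ([9, 84, 45, 31, 918], 30.0, np.float64(18.2), np.float64(-74.2))]
now [([9, 50, 7, 9, 27], 6.0, np.float64(3.3), np.float64(33.2)), ([60, 50, 7, 9, 27], 4.6, np.float64(4.1), np.float64(-22.8)), ([38, 52, 4, 35, 140], 3.0, np.float64(13.4), np.float64(5.9)), ([29, 92, 25, 6, 37], 5.0, np.float64(9.7), np.float64(-85.3)), ([54, 99, 7, 16, 25], 5.1, np.float64(5.6), np.float64(18.8))]
```

Call:
send_rows(steps=[-1,0,0,0,-4,-1,0,0,0,-4,-1,-0.05,0.19,0,0,-1,-0.15,0.58,0,0,-1,-0.15,0.58,0,0,-1,-0.15,0.58,0,0,-1,-0.15,0.58,0,0,-1,-0.15,0.58,0,0])

```text
clock: 7.4
position: [0.5051, -0.1586, 0.1113]
ee_rot: [0.0, -0.083, 0.997, -0.003]
contact_force: [-3.1, -1.6, 5.6]
width: 0.0137
gripper_force: 72.5
```

```bash
cat > st.py <<'E'
from mk import *
s=get_state();p=s["position"];print("trayrel",(RT.T@(p-[.466,-.013,0])).round(4),p.round(4),s["contact_force"].round(2),"Ftray",(RT.T@s["contact_force"]).round(1),"M",s["moment"].round(2),s["width"].round(4),s["gripper_force"].round(0),s["qpos"][5].round(2))
Re=Rq(s["ee_rot"]);print("heading",np.degrees(np.arctan2(Re[1,1],Re[0,1])).round(1),"cm y:",(Re.T@RT[:,1]).round(3),s["clock"])
d=cam("wrist");print([o[3] for o in psi(d,p+[0,0,.014]) if 11<o[2]<16])
E
python3 st.py
```

```text
Traceback (most recent call last):
  File "st.py", line 2, in <module>
    s=get_state();p=s["position"];print("trayrel",(RT.T@(p-[.466,-.013,0])).round(4),p.round(4),s["contact_force"].round(2),"Ftray",(RT.T@s["contact_force"]).round(1),"M",s["moment"].round(2),s["width"].round(4),s["gripper_force"].round(0),s["qpos"][5].round(2))
                                                                                                                                                                                                ^^^^^^^^^^^^^^^^
AttributeError: 'float' object has no attribute 'round'
```

```bash
sed -i 's/s\["width"\].round(4),s\["gripper_force"\].round(0)/round(s["width"],4),round(s["gripper_force"])/' st.py; python3 st.py
```

```text
trayrel [ 0.0519 -0.1416  0.1113] [ 0.5051 -0.1586  0.1113] [-3.08 -1.56  5.62] Ftray [-2.9 -1.8  5.6] M [-1.77  0.33 -0.85] 0.0137 72 -2.17
heading 99.5 cm y: [-0.252  0.968 -0.006] 7.4
[np.float64(11.3)]
```

Call:
send_rows(steps=[-1,-0.15,0.58,0,0,-1,-0.15,0.58,0,0,-1,-0.15,0.58,0,0,-1,-0.15,0.58,0,0,-1,-0.15,0.58,0,0,-1,-0.15,0.58,0,0,-1,-0.1,0.39,0,0,-1,0,0,0,0])

```text
clock: 8.25
position: [0.5087, -0.1183, 0.1113]
ee_rot: [0.0, -0.083, 0.997, -0.003]
contact_force: [-2.9, 0.2, 7.2]
width: 0.0138
gripper_force: 72.7
```

```bash
python3 st.py
```

```text
trayrel [ 0.0519 -0.1011  0.1113] [ 0.5087 -0.1183  0.1113] [-2.93  0.18  7.19] Ftray [-2.9 -0.1  7.2] M [-1.65  0.26 -0.8 ] 0.0138 73 -2.09
heading 99.5 cm y: [-0.252  0.968 -0.005] 8.25
[np.float64(11.5)]
```

Call:
send_rows(steps=[-1,-0.075,0.29,0,0,-1,-0.075,0.29,0,0,-1,-0.075,0.29,0,0,-1,-0.075,0.29,0,0])

```text
clock: 8.7
position: [0.5097, -0.1075, 0.1113]
ee_rot: [0.0, -0.083, 0.997, -0.003]
contact_force: [-2.5, -3.9, 6.8]
width: 0.0131
gripper_force: 72.8
```

Call:
send_rows(steps=[-1,-0.05,0.19,0,0,-1,-0.05,0.19,0,0])

```text
clock: 8.9
position: [0.51, -0.1035, 0.1113]
ee_rot: [0.0, -0.083, 0.997, -0.003]
contact_force: [-3.3, -3.0, 7.1]
width: 0.0133
gripper_force: 72.8
```

Call:
send_rows(steps=[-1,-0.05,0.19,0,0])

```text
clock: 9.0
position: [0.5102, -0.1016, 0.1113]
ee_rot: [0.0, -0.083, 0.997, -0.003]
contact_force: [-2.8, -2.9, 6.4]
width: 0.0137
gripper_force: 72.8
```

```bash
python3 st.py
```

```text
trayrel [ 0.0519 -0.0843  0.1113] [ 0.5102 -0.1016  0.1113] [-2.81 -2.9   6.41] Ftray [-2.5 -3.1  6.4] M [-2.05  0.36 -0.9 ] 0.0137 73 -2.06
heading 99.5 cm y: [-0.252  0.968 -0.007] 9.0
[np.float64(11.3)]
```

Call:
send_rows(steps=[-1,-0.05,0.19,0,0])

```text
clock: 9.15
position: [0.5103, -0.0999, 0.1113]
ee_rot: [0.0, -0.083, 0.997, -0.004]
contact_force: [-3.3, -6.6, 6.5]
width: 0.0137
gripper_force: 73.1
```

Call:
send_rows(steps=[-1,-0.05,0.19,0,0])

```text
clock: 9.25
position: [0.5104, -0.0989, 0.1113]
ee_rot: [-0.0, -0.083, 0.996, -0.005]
contact_force: [-3.4, -7.5, 5.1]
width: 0.0134
gripper_force: 72.9
```

Call:
send_rows(steps=[-1,-0.05,0.19,0,0])

```text
clock: 9.35
position: [0.5106, -0.0974, 0.1113]
ee_rot: [-0.0, -0.084, 0.996, -0.005]
contact_force: [-4.4, -8.1, 5.5]
width: 0.0134
gripper_force: 72.8
```

Call:
send_rows(steps=[-1,-0.025,0.1,0,0])

```text
clock: 9.45
position: [0.5106, -0.0967, 0.1113]
ee_rot: [-0.0, -0.084, 0.996, -0.005]
contact_force: [-4.4, -8.5, 5.6]
width: 0.0135
gripper_force: 72.7
```

Call:
send_rows(steps=[-1,-0.05,0.19,0,0])

```text
clock: 9.55
position: [0.5107, -0.0952, 0.1113]
ee_rot: [-0.0, -0.084, 0.996, -0.006]
contact_force: [-3.7, -11.4, 5.3]
width: 0.0132
gripper_force: 72.7
```

Call:
send_rows(steps=[-1,-0.05,0.19,0,0,-1,0,0,0,0])

```text
clock: 9.75
position: [0.5109, -0.0935, 0.1113]
ee_rot: [-0.0, -0.084, 0.996, -0.006]
contact_force: [-3.6, -11.3, 5.3]
width: 0.0134
gripper_force: 72.5
```

```bash
python3 st.py
```

```text
trayrel [ 0.0518 -0.0762  0.1113] [ 0.5109 -0.0935  0.1113] [ -3.6  -11.27   5.31] Ftray [ -2.6 -11.5   5.3] M [-3.21  0.55 -1.  ] 0.0134 72 -2.04
heading 99.6 cm y: [-0.254  0.967 -0.012] 9.75
[np.float64(11.4), np.float64(-85.6)]
```

Call:
send_rows(steps=[-1,-0.01,0.05,0,3,-1,0,0,0,3,-1,0,0,0,3])

```text
clock: 10.1
position: [0.511, -0.0929, 0.1112]
ee_rot: [0.0, -0.005, 1.0, -0.006]
contact_force: [-3.1, -11.0, 4.8]
width: 0.0137
gripper_force: 45.4
```

```bash
python3 st.py
```

```text
trayrel [ 0.0519 -0.0756  0.1112] [ 0.511  -0.0929  0.1112] [ -3.14 -11.01   4.78] Ftray [ -2.2 -11.2   4.8] M [-2.35  0.41 -0.06] 0.0137 45 -1.88
heading 90.6 cm y: [-0.099  0.995 -0.011] 10.1
[np.float64(4.0)]
```

Call:
send_rows(steps=[-1,0,0,0,4,-1,0,0,0,4,-1,0,0,0,4])

```text
clock: 10.45
position: [0.5113, -0.0924, 0.111]
ee_rot: [0.001, 0.099, 0.995, -0.005]
contact_force: [-3.0, -12.3, 4.1]
width: 0.0137
gripper_force: 48.4
```

Call:
send_rows(steps=[-1,0,0,0,4,-1,0,0,0,4,-1,0,0,0,4])

```text
clock: 10.75
position: [0.5115, -0.0919, 0.1111]
ee_rot: [0.001, 0.202, 0.979, -0.004]
contact_force: [-3.2, -12.9, 5.0]
width: 0.0135
gripper_force: 87.2
```

```bash
python3 st.py
```

```text
trayrel [ 0.0523 -0.0746  0.1111] [ 0.5115 -0.0919  0.1111] [ -3.17 -12.9    4.99] Ftray [ -2.  -13.1   5. ] M [ 0.13 -0.05  1.58] 0.0135 87 -1.47
heading 66.7 cm y: [ 0.312  0.95  -0.009] 10.75
[np.float64(-14.0)]
```

Call:
send_rows(steps=[-1,0,0,0,4,-1,0,0,0,4,-1,0,0,0,4,-1,0,0,0,0], newtons=80)

```text
clock: 11.2
position: [0.511, -0.0917, 0.1118]
ee_rot: [0.002, 0.302, 0.953, -0.004]
contact_force: [-5.9, -13.8, 9.1]
width: 0.014
gripper_force: 129.7
```

```bash
python3 st.py
```

```text
trayrel [ 0.0518 -0.0744  0.1118] [ 0.511  -0.0917  0.1118] [ -5.85 -13.84   9.08] Ftray [ -4.6 -14.3   9.1] M [ 0.59 -0.1   1.71] 0.014 130 -1.26
heading 54.9 cm y: [ 0.501  0.866 -0.009] 11.2
[np.float64(-23.4)]
```

Call:
send_rows(steps=[-1,0,0,0,4,-1,0,0,0,4,-1,0,0,0,4,-1,0,0,0,0])

```text
clock: 11.65
position: [0.5077, -0.0895, 0.113]
ee_rot: [-0.002, 0.399, 0.917, -0.003]
contact_force: [-13.6, -6.8, 24.0]
width: 0.0136
gripper_force: 155.9
```

```bash
python3 st.py
```

```text
trayrel [ 0.0483 -0.0725  0.113 ] [ 0.5077 -0.0895  0.113 ] [-13.58  -6.83  24.02] Ftray [-12.9  -8.   24. ] M [1.61 1.28 2.63] 0.0136 156 -1.05
heading 43.0 cm y: [ 0.668  0.744 -0.005] 11.65
[np.float64(-35.2)]
```

The knob is back at or past its starting angle with high torque, so it should be locked. I'll release it and look.

Call:
send_rows(steps=[1,0,0,0,0,1,0,0,0,0,1,0,0,0,0,1,0,0,0,0,1,0,0,0,0,1,0,0,0,0])

```text
clock: 12.3
position: [0.5112, -0.0872, 0.11]
ee_rot: [-0.0, 0.402, 0.916, -0.0]
contact_force: [-0.1, 0.1, -0.9]
width: 0.0851
gripper_force: 0.0
```

```bash
python3 st.py
python3 - <<'E'
from h import *
save(cam("wrist"),"w5.png")
E
```

```text
trayrel [ 0.0516 -0.0699  0.11  ] [ 0.5112 -0.0872  0.11  ] [-0.08  0.14 -0.94] Ftray [-0.1  0.1 -0.9] M [-0.08 -0.03  0.04] 0.0851 0 -1.05
heading 42.6 cm y: [0.673 0.739 0.   ] 12.3
[np.float64(-30.1)]
```

View pics/w5.png

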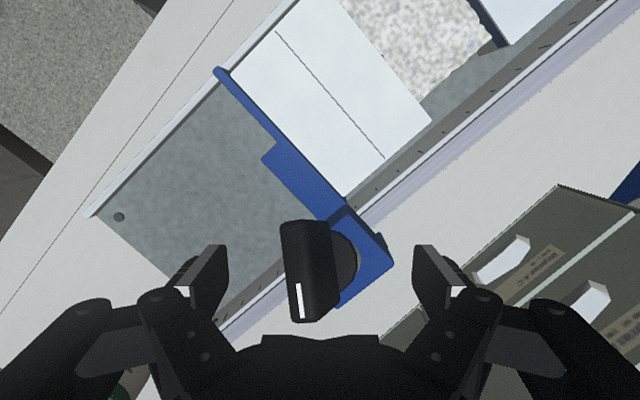

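The stop lies flush against the white box and the bar, at about (310,270), is back at -30°. That matches its locked start angle. I'll raise clear and check the plate's displacement in the fixed cameras.

Call:
send_rows(steps=[1,0,0,-2,0,1,0,0,-3,0,1,0,0,-4,0,1,0,0,-4,0,1,0,0,0,0,1,0,0,0,0])

```text
clock: 13.0
position: [0.5114, -0.0873, 0.2411]
ee_rot: [0.001, 0.402, 0.916, 0.0]
contact_force: [0.6, 0.8, -1.1]
width: 0.0856
gripper_force: 0.0
```

Run:
```python
from h import *
RT=R.from_euler('z',-.0888).as_matrix()
for n in("top","scene"):
    d=cam(n);save(d,n+"2.png")
    for lab,img in(("before",cv2.imread(f"pics/{n}.png")[:,:,::-1]),("after",d["color"])):
        i=img.astype(int);o={}
        for c,m,z in(("orange",(i[...,0]>150)&(i[...,2]<90)&(i[...,0]-i[...,2]>90),.045),("blue",(i[...,2]-i[...,0]>50)&(i[...,2]>90),.059)):
            m[:150]=0;m[270:]=0;m[:,:240]=0;m[:,420:]=0
            k,l,st,ce=cv2.connectedComponentsWithStats(m.astype(np.uint8))
            j=1+st[1:,4].argmax();p=RT.T@(onz(d,ce[j],z)-[.466,-.013,0]);o[c]=(int(st[j,4]),(p*1000).round(1))
        print(n,lab,o)
t=cv2.imread("pics/top2.png")[170:260,255:425];s=cv2.imread("pics/scene2.png")[150:300,240:400]
cv2.imwrite("pics/fin.png",np.vstack([cv2.resize(t,(560,296)),cv2.resize(s,(320,300)).copy() if 0 else cv2.copyMakeBorder(cv2.resize(s,(320,300)),0,0,120,120,0)]))
```

```text
top before {'orange': (50, array([  0.5, 153.6,  45. ])), 'blue': (145, array([  13.7, -152.7,   59. ]))}
top after {'orange': (42, array([-1.000e-01,  1.606e+02,  4.500e+01])), 'blue': (84, array([ 27.3, -62. ,  59. ]))}
scene before {'orange': (86, array([ -0.5, 159.5,  45. ])), 'blue': (163, array([  30.3, -154.3,   59. ]))}
scene after {'orange': (90, array([ -0.4, 166. ,  45. ])), 'blue': (247, array([ 11.8, -61. ,  59. ]))}
```

View pics/fin.png

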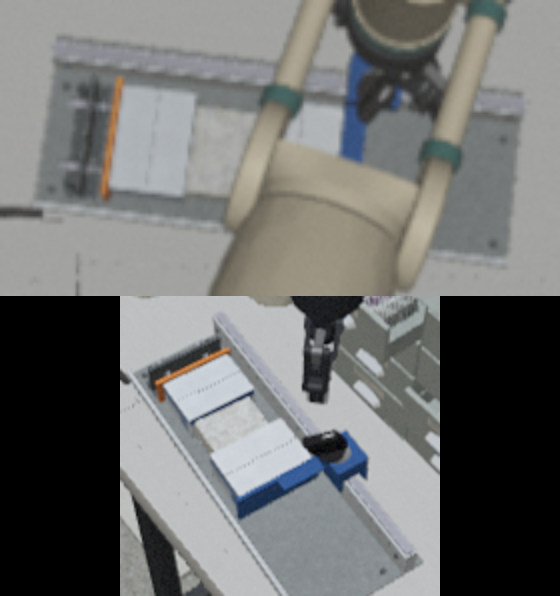

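The plate has moved 6.5–7 mm and stays there with the gripper clear. The row is closed up and flat, and the knob is locked.

```bash
python3 -c "from rig import sign_off;print(sign_off())"
```

```text
the job is handed in; nothing more can be done
None
```

I handed the job in at about 13 s. The boxes are closed up and flat, and the sprung plate is held in about 7 mm by the stop alone. The knob is back at its starting angle, which I took as fully locked. The hand-in reported no verdict.

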